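Index, lock and load a sample carousel

TASK

Turn the carousel counterclockwise (seen from above) by the black grip that stands on its rim, click by click, until its one empty cradle stands in line with the steel index post, and let go of it resting in that click. Then swing the lock lever fully home so the carousel cannot turn, and only then take the tall slim sample bottle and lay it in the empty cradle, cap up, with its foot against the cradle's foot plate. Leave the short jar, the square bottle, the beaker and the dish where they stand.

Things in the scene. Friction and masses are not known exactly. Their poses are not given: they have to be found in the camera images.
- stand: Fixed carousel stand: round grey plate, 356 mm across, 12 mm thick. Origin on the bench at the carousel's turning axis; its -x axis points to the index post and roughly to the robot. 12 white ticks (one hidden by the post) every 30 degrees. Two more cradles on the turntable's far side (as seen when it is at 0) already hold bottles, fixed.
- index_post (a point): Tip of the steel index post, 12 x 14 mm, 52 mm above the bench, 162 mm from the carousel axis towards stand -x. The empty cradle must lean exactly over this post.
- turntable (a joint): Carousel angle (rad), counterclockwise from above positive; 0 = empty cradle in line with the index post. White disc, radius 126 mm, top 55 mm above the bench. It clicks every 30 degrees, at multiples of 0.5236, and springs into the nearest click (rarely it starts balanced between two); 7 N at the grip passes a click. Starts 2 to 4 clicks short, -2.25 to -0.9; range -2.7 to 0.8, both ways.
- handle (a point): Centre of the upright black round grip, 32 mm across and 46 mm tall (137 to 183 mm above the bench), on an upright 12 mm stem on the turntable: 107 mm from the axis, 160 mm above the bench. With the turntable at 0 it is towards stand -y, a quarter turn from the empty cradle; it travels on a circle about the stand axis, along the robot's side.
- cradle (a point): The empty cradle on the turntable: aluminium 90 degree V trough leaning outwards 30 degrees from vertical, plates reaching 85 mm up from a foot plate. Origin: where the centre of the bottle's underside rests, 50 mm from the carousel axis, 90 mm above the bench. z: along the trough, up and outwards, the laid-in bottle's axis; x: out of its open side, so a bottle is laid in along -x.
- lock (a joint): Lock lever angle in rad about an upright pivot on the stand at stand (75, 125) mm: 0 = open (swung away from the turntable), 0.42 = fully home against its stop; starts at 0 to 0.06. It stays where it is left (about 2 N at the peg moves it). Its tooth enters between the scallops only when the turntable rests in a click; then the turntable cannot turn.
- peg (a point): Point on the lock lever's upright black peg, 18 mm across, its top at 120 mm above the bench, this point 97 mm above the bench and 165 mm from the lever's pivot. Closing swings it towards the turntable by about 67 mm: from stand (-76, 192) mm at 0 to stand (-90, 125) mm at 0.42.
- bottle: The tall slim sample bottle, white, 140 mm tall, 46 mm across, with a grey cap 40 mm across and 30 mm tall; about 0.2 kg. It stands upright and loose on the bench. Origin: centre of its underside; z up along its axis.
- jar: Bystander: short wide jar, 72 mm across, 85 mm tall, loose. Origin: centre of underside.
- flask: Bystander: short square bottle, 62 x 62 mm, 107 mm tall, loose. Origin: centre of underside.
- beaker: Bystander: open glass beaker, 76 mm across, 95 mm tall, loose. Origin: centre of underside.
- dish: Bystander: low white dish, 100 mm across, 22 mm tall, loose. Origin: centre of underside.
Mind the look-alikes: they are no part of the job. Leave any turquoise look-alike of the bottle alone.

How it is judged:
By the outcome, as a careful person would: the job done as asked, in the order asked, and still so for the second after the job is handed in, with the robot touching nothing.
It also fails if it takes over 67 s, if anything falls off the work surface, if the arm or the gripper's body presses on something with over 40 N, if the wrist force passes 120 N, or if a joint passes its speed limit or range.

ROBOT

A 6-joint arm with a two-finger parallel gripper is mounted at the origin on the work surface. World frame = base frame: x ahead of the robot, y to its left, z up, the work surface at z = 0. Lengths are in m, angles in rad, forces in N, time in s.
With the tool pointing down it reaches from about 0.325 to 0.875 m from the base axis. Payload 4.4 kg.
Tool frame: the origin (TCP) lies midway between the tips of the shut fingers; the grasp point (between the pads) lies manip.grip_point_offset behind it (manip.grip_point_offset is the distance from the TCP to the grasp point, in m); z points along the fingers, y is the line along which they close (so a half turn about z gives the same grasp; the last joint's range is limited). The gripper opens to 85 mm and grips with 20 to 120 N. Pads are 22 mm wide; open, the fingers measure 114 mm over their backs; the gripper's body (76 mm by 85 mm) begins 54 mm behind the grasp point. The pads swing forward as they close: fully open they stand 13 mm farther back than shut.
Start: joints at [1.085, 0.207, 1.542, -0, 1.393, -0.15], TCP at [0.189, 0.543, 0.209] pointing down, gripper open.
Joint ranges: [-2.73, 2.73], [-0.86, 2.22], [0.23, 2.46], [-1.11, 4.25], [0.08, 2.63], [-2.82, 2.82]. Speed limits (rad/s): [2.79, 2.79, 3.14, 3.14, 3.14, 3.14].

INTERFACE

Orientations are given as a unit quaternion [w, x, y, z].
In Python, from station import manip, claw, solver, monitor, viewer, workorder gives the robot as it stands. The module is installed in compiled form; this text tells all that it offers. Calls block until the motion is done:
- manip.move_ptp(position, orientation): joint-space move of the TCP to a pose.
- manip.move_linear(position, rot=None, max_speed=0.15): straight line of the TCP; rot=None keeps the orientation; max_speed is the mean speed in m/s.
- manip.move_joints(angles): joint-space move.
- claw.command_gripper(opening, newtons=None): finger opening in m; newtons is the grip in N (None keeps the last); returns when the fingers have stopped.
- manip.dwell(seconds).
- solver.inverse_kinematics(position, orientation): joint angles nearest the present ones, or None.
- monitor.observe(): the state.
- viewer.camera(name): name is "scene" or "top" or "wrist"; returns a dict with "image" (400x640x3 uint8, blue, green, red), "intrinsics" (3x3 intrinsics, pixels), "dist" ([k1, k2, p1, p2, k3] as OpenCV has them; the pictures are not rectified), "R" (3x3) and "t" (3): a world point X has camera coordinates R X + t. Camera axes: x right, y down, z forward; pixel columns grow to the right and rows downward; lengths in m; the calibration is good to about 2 mm. A picture is of the moment at which its call begins. There is no depth.
A pose or a line that the arm cannot do raises manip.Unreachable and nothing moves.
- workorder.sign_off(): hands the job in; it is judged then, once.
The state is a dict: "t": time; "joint_pos": joint angles; "dq": joint speeds; "effort": joint torques, N m; "tcp_pos": TCP position; "orientation": TCP orientation; "wrist_force": force on the tool from outside, world axes, zero at the start; "torque": the same for the moment, N m; "finger_gap": finger opening in m; "grip_force": force on a finger pad.
Only numpy, scipy, OpenCV 4.12 (cv2) and the standard library are available. Lean on these libraries where they do the work, as an engineer would, in place of code of your own. Each camera call takes 0.05 s, during which the arm holds its last target. There are 200 camera calls.

## Working session

There is one attempt and no reset: what is moved stays moved. The work goes in short steps, each a Python script; the robot and the scene stay as the last script left them, time stands still between calls to the robot, and variables do not carry over. Pictures are saved under pics/ and viewed, at most 10 in all, crops included, and the job is handed in when it is done.

```bash
mkdir -p pics
cat > h.py <<'E'
import numpy as np, cv2, pickle
from station import manip, claw, solver, monitor, viewer, workorder
def snap(name,fn):
    c=viewer.camera(name); cv2.imwrite(f'pics/{fn}.png',c['image']); pickle.dump(c,open(f'pics/{fn}.pkl','wb')); return c
def load(fn): return pickle.load(open(f'pics/{fn}.pkl','rb'))
def ray(c,uv):
    n=cv2.undistortPoints(np.array([[uv]],float),np.array(c['intrinsics']),np.array(c['dist']))[0,0]
    R=np.array(c['R']);t=np.array(c['t']); return -R.T@t, R.T@np.array([n[0],n[1],1.])
def atz(c,uv,z):
    o,d=ray(c,uv); return o+d*(z-o[2])/d[2]
def proj(c,P):
    return cv2.projectPoints(np.array(P,float).reshape(-1,3),cv2.Rodrigues(np.array(c['R']))[0],np.array(c['t'],float),np.array(c['intrinsics']),np.array(c['dist']))[0][:,0]
E
python3 - <<'E'
from h import *
for n in('scene','top'):
    c=snap(n,n+'0'); print(n,c['intrinsics'],c['R'],c['t'])
print(monitor.observe(),manip.grip_point_offset)
E
```

```text
scene [[499.9655657    0.         316.30138914]
 [  0.         499.9655657  200.0970714 ]
 [  0.           0.           1.        ]] [[ 0.41052077  0.91174552  0.01388554]
 [ 0.76741889 -0.33723196 -0.54529153]
 [-0.49248446  0.23450953 -0.83813146]] [-0.18409737 -0.39396308  1.689239  ]
top [[403.06005903   0.         315.7151058 ]
 [  0.         403.06005903 203.37088764]
 [  0.           0.           1.        ]] [[-0.03766645 -0.99928784 -0.00224646]
 [-0.97668475  0.03728973 -0.21141515]
 [ 0.21134836 -0.00576918 -0.97739377]] [-0.04790672  0.56827494  1.25304174]
{'t': 0.1, 'joint_pos': array([ 1.08549628e+00,  2.07373375e-01,  1.54283461e+00,  1.20797651e-06,
        1.39355185e+00, -1.50498824e-01]), 'dq': array([-0.00074599, -0.00110235, -0.00334243, -0.00014402,  0.00192194,
        0.00086133]), 'effort': array([-7.03450842e-04, -3.84095335e+01, -2.92547500e+01, -2.72966172e-04,
        5.00000824e-03, -2.13899136e-05]), 'tcp_pos': array([0.18858617, 0.54239163, 0.2076089 ]), 'orientation': array([-3.39264515e-04,  1.66619872e-01,  9.86020610e-01, -1.02911013e-03]), 'wrist_force': array([-0.49812249,  0.43630572, -0.17394529]), 'torque': array([-0.00310534, -0.05977714, -0.00111604]), 'grip_force': 0.0, 'finger_gap': 0.08526061014625445} 0.0187
```

View pics/top0.png

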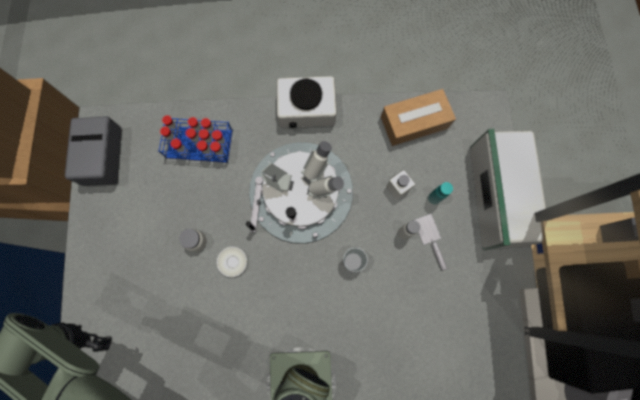

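View pics/scene0.png

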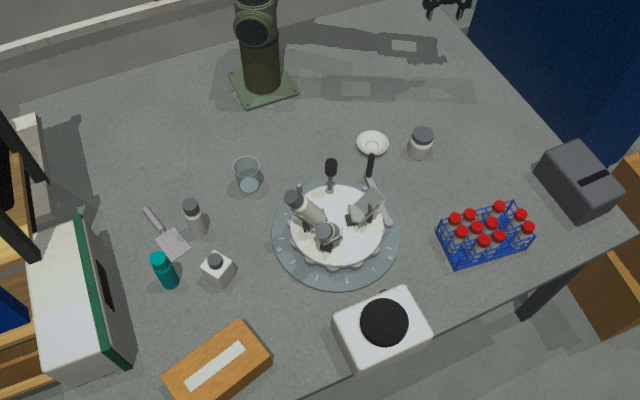

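Top view: the carousel axis is near (301,192), the black grip at (291,213) and the lever peg at (250,226). There are two bottle candidates. The white one with a grey cap is at top (411,230) / scene (193,215), and the turquoise one is at top (443,191) / scene (164,270). The white one fits the description. The jar (193,240) is short and wide, and the flask (402,183) is square. I'll confirm in an enlarged crop.

Run:
```python
from h import *
t=load('top0')['image'];s=load('scene0')['image']
z=lambda i,k:cv2.resize(i,None,fx=k,fy=k,interpolation=cv2.INTER_CUBIC)
a=z(t[138:248,240:360],5)   #600x550
cv2.imwrite('pics/cropA.png',a)
b=z(s[145:295,265:405],4); cc=z(s[190:250,175:215],4)  # 560x600,160x240
o=np.zeros((600,800,3),np.uint8); o[:,:560]=b; o[:240,570:730]=cc
d=z(t[215:250,390:430],5); o[260:435,570:770]=d
cv2.imwrite('pics/cropB.png',o)
```

```text
(no output)
```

View pics/cropA.png

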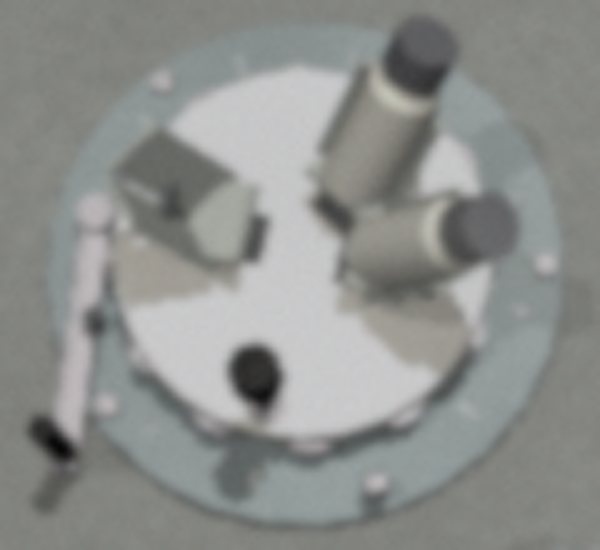

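View pics/cropB.png

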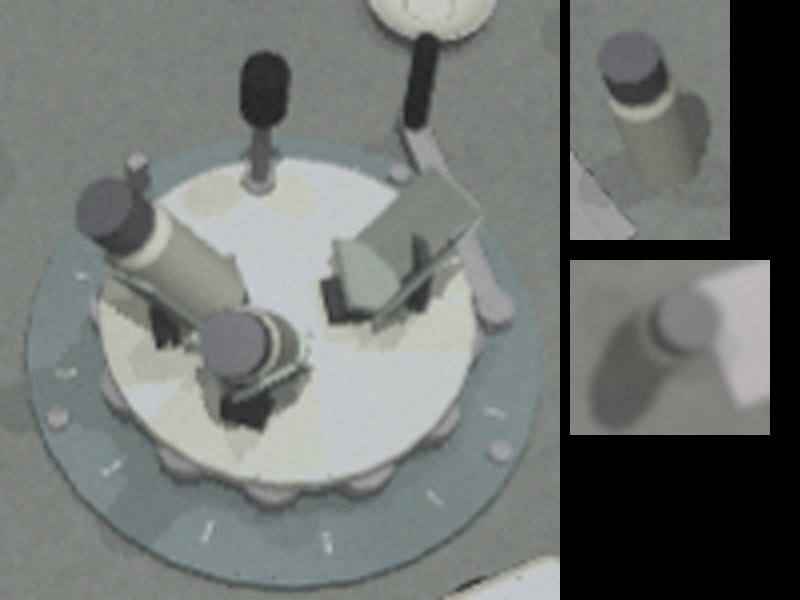

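Confirmed: the white bottle with the grey cap is at top (411,230). The index post tip is at top (315.2,234.2), the grip at (290.6,212) and the peg top at about (248.5,224.5). The empty cradle is the one pointing left. Next I fit the poses.

```bash
cat > fit.py <<'E'
from h import *
from scipy.optimize import least_squares
T=load('top0');S=load('scene0')
A=lambda u,v:(240+(u+.5)/5-.5,138+(v+.5)/5-.5)
B=lambda u,v:(265+(u+.5)/4-.5,145+(v+.5)/4-.5)
eA=[A(*p) for p in[(51,262),(561,270),(300,525),(308,22),(140,90)]]
eB=[B(*p) for p in[(25,350),(541,350),(290,588),(110,520),(480,520)]]
def rot(a,x,y): return np.array([np.cos(a)*x-np.sin(a)*y,np.sin(a)*x+np.cos(a)*y])
def res(p):
    c=p[:2];r=[]
    for cam,pts in((T,eA),(S,eB)):
        for q in pts: r.append((np.linalg.norm(atz(cam,q,.012)[:2]-c)-.178)*400)
    P=lambda a,x,y,z:np.r_[c+rot(a,x,y),z]
    post=P(p[2],-.162,0,.052); h=P(p[2]+p[3],0,-.107,.160)
    L=.165; a0=np.arctan2(.067,-.151); v=L*np.array([np.cos(a0+p[4]),np.sin(a0+p[4])])
    pg=P(p[2],.075+v[0],.125+v[1],.120)
    for cam,X,uv in((T,post,A(376,482)),(S,post,B(137,158)),(S,h,B(265,89)),(T,np.r_[h[:2],.183],A(254,371)),(T,pg,A(42,433)),(S,pg,B(428,40))):
        r+=list(proj(cam,X)[0]-uv)
    return np.array(r)
if __name__=='__main__':
    c0=atz(T,A(305,270),.012)[:2]
    f=least_squares(res,[*c0,0,-1.5,0.03],loss='soft_l1')
    print(f.x, f.x[3]/.5236); print(res(f.x).round(1))
    b=[atz(T,(390+115.5/5,215+(320-260)/5),.14), atz(S,(175+(632-570)/4,190+57/4),.14), atz(S,(175+(660-570)/4,190+170/4),0.01)]
    print(b)
    for n,uv in dict(jar=(192,237),flask=(402,183),beaker=(355,258),dish=(231,262),).items(): print(n,atz(T,uv,.08 if n!='dish' else .02))
    print([-np.array(k['R']).T@k['t'] for k in(T,S)])
E
python3 fit.py
```

```text
[ 0.62162948 -0.01975827  0.2680432  -2.09347139  0.01518929] -3.99822649191411
[-1.8 -1.4 -0.7 -0.4 -2.4 -0.3 -0.7  0.5 -0.7  1.3  0.   0.5 -0.2  0.3
 -0.2  0.2 -0.2 -0.3 -0.2 -0.6 -0.3 -0.1]
[array([ 0.46437528, -0.36129273,  0.14      ]), array([ 0.46823894, -0.36022142,  0.14      ]), array([ 0.47412907, -0.36866633,  0.01      ])]
jar [0.46753985 0.32799882 0.08      ]
flask [ 0.61898373 -0.35265068  0.08      ]
beaker [ 0.38266272 -0.18539134  0.08      ]
dish [0.3889663  0.21523066 0.02      ]
[array([ 0.28839268, -0.0618344 ,  1.34474951]), array([ 1.20983445, -0.36114963,  1.20353592])]
```

The carousel sits at −4 clicks. Now I grip the handle and follow the arc.

```bash
cat >> h.py <<'E'
from scipy.spatial.transform import Rotation as Ro
C=np.array([.6216,-.0198]); W=.268
def q(y,z=(0,0,-1)):
    y=np.array(y,float);z=np.array(z,float);return Ro.from_matrix(np.c_[np.cross(y,z),y,z]).as_quat()[[3,0,1,2]]
def S2W(x,y,z=None):
    p=C+np.array([np.cos(W)*x-np.sin(W)*y,np.sin(W)*x+np.cos(W)*y]); return p if z is None else np.r_[p,z]
def ya(a): return q([np.cos(a),np.sin(a),0])
def st(m=''):
    o=monitor.observe();print(m,round(o['t'],2),o['tcp_pos'].round(4),'F',o['wrist_force'].round(1),'gap',round(o['finger_gap'],4),'gf',round(float(o['grip_force']),1),flush=True);return o
E
cat > turn.py <<'E'
from h import *
def hp(th,z=.144):
    a=W+th-np.pi/2; return np.r_[C+.107*np.array([np.cos(a),np.sin(a)]),z], ya(a+np.pi/2)
for th in(-2.0935,-1,0): print(solver.inverse_kinematics(*hp(th)).round(2))
p,o=hp(-2.0935,.25); manip.move_ptp(p,o)
manip.move_linear(hp(-2.0935)[0],max_speed=.2)
claw.command_gripper(0.02,40); st('grip')
for th in np.linspace(-2.0935,0,11)[1:]:
    manip.move_linear(*hp(th),max_speed=.15); st(f'{th:.2f}')
manip.dwell(.2);st('end')
snap('scene','scene1')
E
python3 turn.py
```

```text
[-0.15  0.15  1.75 -0.    1.24  1.67]
[-0.33  0.23  1.65 -0.    1.26  0.4 ]
[-0.32  0.44  1.37 -0.    1.33 -0.59]
grip 3.58 [0.5186 0.0069 0.1451] F [-1.3  0.1  5.7] gap 0.0304 gf 39.5
-1.88 3.94 [ 0.5157 -0.0134  0.145 ] F [0.7 5.8 4. ] gap 0.0303 gf 40.4
-1.67 4.3 [ 0.5178 -0.0385  0.1449] F [ 3.6 -3.   3.8] gap 0.0301 gf 41.1
-1.47 4.66 [ 0.5231 -0.0562  0.1449] F [0.9 6.8 7. ] gap 0.0303 gf 41.5
-1.26 5.02 [ 0.5333 -0.0767  0.1449] F [2.9 5.  6.7] gap 0.0303 gf 41.6
-1.05 5.38 [ 0.5475 -0.0943  0.1449] F [2.4 3.5 5.7] gap 0.0301 gf 41.6
-0.84 5.73 [ 0.5638 -0.1078  0.1448] F [0.2 4.4 9.3] gap 0.0298 gf 41.9
-0.63 6.09 [ 0.5866 -0.1197  0.145 ] F [6.4 0.5 3.3] gap 0.0302 gf 41.2
-0.42 6.45 [ 0.6047 -0.1249  0.145 ] F [-3.   1.3  9.8] gap 0.0303 gf 41.8
-0.21 6.81 [ 0.6283 -0.1262  0.1449] F [ 1.5 -0.4  6. ] gap 0.0304 gf 41.6
0.00 7.17 [ 0.6498 -0.1226  0.1449] F [-0.8  1.   7.1] gap 0.0301 gf 41.8
end 7.37 [ 0.6497 -0.1226  0.1449] F [0.  0.5 6.8] gap 0.0304 gf 41.7
```

Run:
```python
from h import *
claw.command_gripper(.085); st('open')
o=monitor.observe(); p=o['tcp_pos']; manip.move_linear([p[0],p[1],.26],max_speed=.2)
a0=np.arctan2(.067,-.151)
def pg(l,z=.085):
    a=a0+l; return S2W(.075+.165*np.cos(a),.125+.165*np.sin(a),z)
pp,oo=pg(.015,.26),ya(W-np.pi/2)
manip.move_ptp(pp,oo); st('above')
a=snap('top','top2'); b=snap('scene','scene2')
z=lambda i,k:cv2.resize(i,None,fx=k,fy=k,interpolation=cv2.INTER_CUBIC)
im=np.zeros((460,800,3),np.uint8); im[:440,:400]=z(a['image'][138:248,245:345],4); im[:450,410:800]=z(b['image'][145:295,270:400],3)
cv2.imwrite('pics/c2.png',im)
```

```text
open 7.99 [ 0.6498 -0.123   0.1437] F [-0.1  0.3  0.2] gap 0.0853 gf 0.0
above 10.47 [0.4973 0.1425 0.2595] F [ 0.4  0.1 -0.4] gap 0.085 gf 0.0
```

View pics/c2.png

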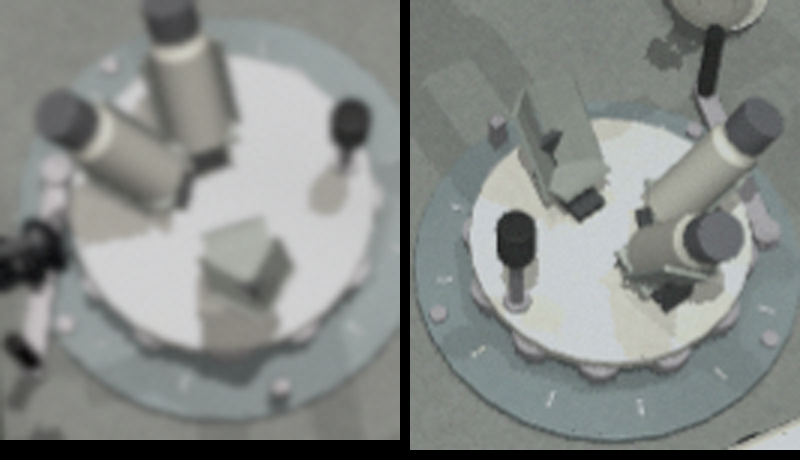

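The crop shows the grip at top (332,168), and the cradle may be off the post direction. I'll compute the angle from both views.

Run:
```python
from h import *
T=load('top2');S=load('scene2')
uT=(245+350.5/4-.5,138+118/4-.5); uS=(270+(516-410)/3,145+238/3)
from scipy.optimize import least_squares
def h(th,z): 
    a=W+th-np.pi/2; return np.r_[C+.107*np.array([np.cos(a),np.sin(a)]),z]
for th in(-.5236,0,.5236,1.047): print(th,proj(T,h(th,.183))[0]-uT,proj(S,h(th,.16))[0]-uS)
print('tcp in crop',(proj(T,[.4973,.1425,.26])[0]-[245,138])*4, (proj(T,S2W(-.162,0,.052))[0]-[245,138])*4)
cr=S2W(-.05,0,.09);print('cradle foot, top crop',(proj(T,[cr,S2W(-.05-.0425,0,.09+.0736)])-[245,138])*4,'scene',(proj(S,[cr,S2W(-.0925,0,.1636)])-[270,145])*3+[410,0])
```

```text
-0.5236 [ 1.21837586 17.67709974] [ -9.39350052 -17.49003726]
0 [ 0.23322684 -0.10216719] [-0.29901447  0.22576678]
0.5236 [ -9.71602736 -14.81847977] [18.50996962 12.0131516 ]
1.047 [-25.84609043 -22.74609176] [41.71110821 14.0815524 ]
tcp in crop [-22.61366024 309.45025092] [279.26891172 385.86493705]
cradle foot, top crop [[236.88244563 246.44468875]
 [250.68796863 277.58872926]] scene [[574.30186184 174.5024305 ]
 [544.62799815  95.37236783]]
```

Theta is 0: the reprojection agrees within 0.3 px in both views. Now the lock.

```bash
cat > lock.py <<'E'
from h import *
a0=np.arctan2(.067,-.151)
def pg(l,z=.087):
    a=a0+l; return S2W(.075+.165*np.cos(a),.125+.165*np.sin(a),z), ya(W-np.pi/2+l)
manip.move_linear(*pg(.015),max_speed=.2)
claw.command_gripper(0.005,40); st('grip')
for l in [.12,.22,.32,.39,.41,.42,.43,.44]:
    manip.move_linear(*pg(l),max_speed=.08); o=st(f'{l:.2f}')
    f=o['wrist_force']; 
    if l>=.41 and np.hypot(f[0],f[1])>15: break
manip.dwell(.2);o=st('hold')
claw.command_gripper(.05); st('open')
p=o['tcp_pos']; manip.move_linear([p[0],p[1],.22],max_speed=.2)
manip.move_linear([.42,-.02,.30],max_speed=.35)
a=snap('top','top3'); b=snap('scene','scene3')
z=lambda i,k:cv2.resize(i,None,fx=k,fy=k,interpolation=cv2.INTER_CUBIC)
im=np.zeros((460,800,3),np.uint8); im[:440,:400]=z(a['image'][138:248,235:335],4); im[:450,410:800]=z(b['image'][145:295,270:400],3)
cv2.imwrite('pics/c3.png',im)
for l in(.36,.42):
    P=pg(l,.12)[0]; print(l,(proj(a,P)[0]-[235,138])*4,(proj(b,P)[0]-[270,145])*3+[410,0])
E
python3 lock.py
```

```text
grip 12.22 [0.4974 0.1428 0.0874] F [-2.8  0.7  3.4] gap 0.0159 gf 39.0
0.12 12.59 [0.4959 0.1251 0.0874] F [-2.1 -1.   6.6] gap 0.0158 gf 39.2
0.22 12.95 [0.4963 0.1086 0.0874] F [-2.4 -1.7  5.3] gap 0.0159 gf 39.2
0.32 13.31 [0.4983 0.0921 0.0874] F [-2.3 -2.1  6. ] gap 0.0156 gf 39.2
0.39 13.6 [0.5007 0.0808 0.0874] F [-1.8 -1.6  5.5] gap 0.0156 gf 39.2
0.41 13.85 [0.5014 0.078  0.0874] F [-2.9 -0.9  5.6] gap 0.0158 gf 39.2
0.42 14.1 [0.5017 0.0768 0.0874] F [-3.6 -0.   5.6] gap 0.0159 gf 39.2
0.43 14.35 [0.5017 0.0768 0.0874] F [-3.5  3.6  7.2] gap 0.0155 gf 39.3
0.44 14.6 [0.5018 0.0767 0.0874] F [-3.9  9.1  8.1] gap 0.0158 gf 39.5
hold 14.8 [0.5017 0.0767 0.0873] F [-4.1  7.7  7. ] gap 0.0155 gf 39.4
open 15.22 [0.5027 0.0731 0.0867] F [-1.  -0.2  1.1] gap 0.0497 gf 0.0
0.36 [124.24084346 337.13572589] [660.08480533  49.70645518]
0.42 [136.64553573 333.66299032] [651.78501557  54.96667055]
```

View pics/c3.png

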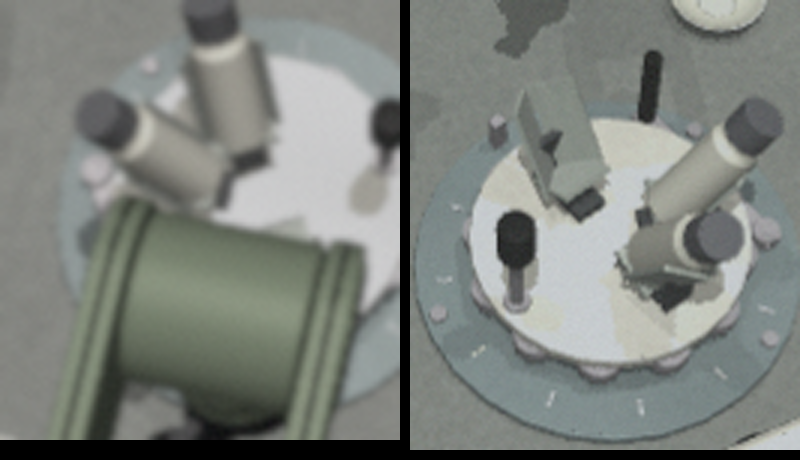

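The peg is at scene-crop (652,55), which matches 0.42 exactly, and it hit a firm stop. Next I look at the bottle from above.

```bash
cat >> h.py <<'E'
ex=np.array([np.cos(W),np.sin(W),0]); ey=np.array([-np.sin(W),np.cos(W),0]); ez=np.array([0,0,1.])
zc=-ex*.5+ez*np.sqrt(.75); xc=ex*np.sqrt(.75)+ez*.5   # cradle axes
foot=S2W(-.05,0,.09); qpl=q(-ey,-zc); qpk=q(-ey)
HZ=.106
E
python3 - <<'E'
from h import *
for off in((.015,.15),(.015,.01),(0,0)):
    s=solver.inverse_kinematics(foot+zc*(HZ+off[1])+xc*off[0],qpl); print(None if s is None else s.round(2))
claw.command_gripper(.085)
manip.move_ptp([.466,-.361,.30],qpk); o=st()
c=snap('wrist','w4'); print(proj(c,[[.466,-.361,.14],[.466,-.361,0]]))
print(-np.array(c['R']).T@c['t'])
E
```

```text
[-0.62 -0.44  1.99  0.42  1.27  0.62]
[-0.47 -0.18  2.05  0.44  0.91  0.62]
[-0.49 -0.17  2.09  0.46  0.88  0.59]
 18.46 [ 0.4664 -0.3598  0.3003] F [-0.3 -0.2  0.1] gap 0.0844 gf 0.0
[[318.48121887 184.68699967]
 [318.30775527 165.81706044]]
[ 0.53225694 -0.34199929  0.46449572]
```

View pics/w4.png

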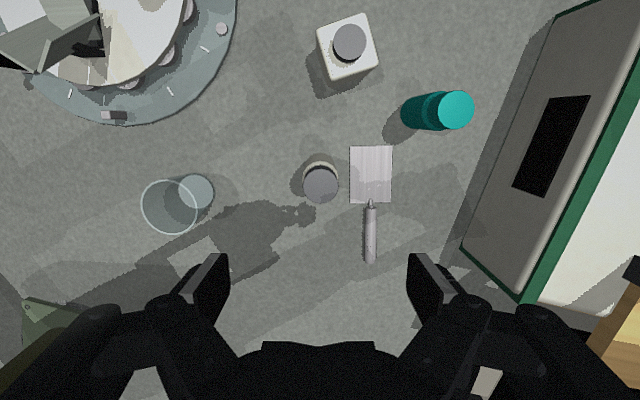

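The cap is centred at wrist (320.5,184.5), 2 px from the prediction. I correct for that, grasp, lift and place.

```bash
cat > pick.py <<'E'
from h import *
b=atz(load('w4'),(320.5,184.5),.14); print(b)
manip.move_linear([b[0],b[1],HZ],qpk,max_speed=.18)
claw.command_gripper(.03,60); st('grip')
manip.move_linear([b[0],b[1],.32],max_speed=.2); st('lift')
manip.move_ptp(foot+zc*(HZ+.13)+xc*.02+[0,0,.02],qpl); st('pre')
manip.move_linear(foot+zc*(HZ+.012)+xc*.015,qpl,max_speed=.12); manip.dwell(.2); st('near')
a=snap('scene','s5'); 
im=cv2.resize(a['image'][130:260,270:400],None,fx=4.5,fy=4.5,interpolation=cv2.INTER_CUBIC); cv2.imwrite('pics/c5.png',im)
E
python3 pick.py
```

```text
[ 0.46679173 -0.36307819  0.14      ]
grip 20.24 [ 0.4674 -0.3636  0.1071] F [-0.5  0.4  5.3] gap 0.0372 gf 60.2
lift 21.46 [ 0.466  -0.3624  0.3177] F [ 0.1  0.2 -2.3] gap 0.0374 gf 60.3
pre 22.6 [ 0.4767 -0.0606  0.3248] F [-0.3 -0.2 -1.8] gap 0.0369 gf 60.3
near 24.08 [ 0.5293 -0.0455  0.2006] F [-0.1 -0.1 -2.6] gap 0.0373 gf 60.3
```

View pics/c5.png

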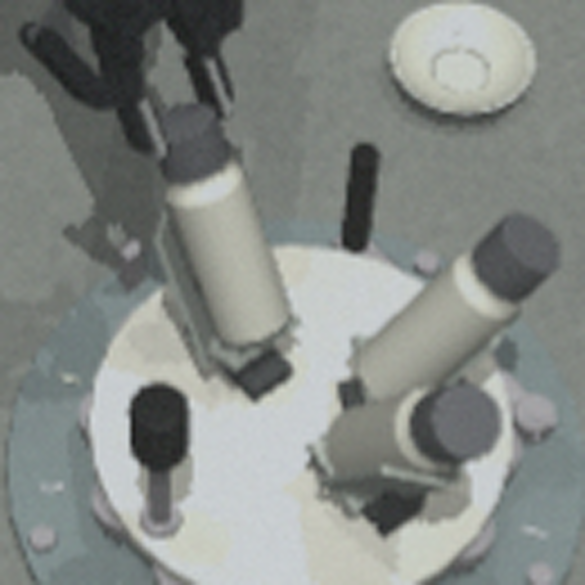

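The bottle hovers inside the open trough, parallel to it. I advance along −x and then −z, watching the force.

```bash
cat > place.py <<'E'
from h import *
f0=monitor.observe()['wrist_force']
def ahead(dirn,start,steps,lim):
    for s in steps:
        manip.move_linear(start+dirn*s,qpl,max_speed=.05); manip.dwell(.1)
        f=monitor.observe()['wrist_force']-f0; print(s,'x',round(f@xc,1),'y',round(f@ey,1),'z',round(f@zc,1),flush=True)
        if -(f@dirn)>lim: break
    return start+dirn*s
p=foot+zc*(HZ+.012)+xc*.015
p=ahead(-xc,p,[.008,.011,.012,.013,.014,.015,.016,.017,.018,.019],3)
p=ahead(-zc,p,[.005,.008,.009,.010,.011,.012,.013,.014,.015,.016],5)
st('placed'); np.save('p.npy',p)
a=snap('scene','s6')
im=cv2.resize(a['image'][130:260,270:400],None,fx=4.5,fy=4.5,interpolation=cv2.INTER_CUBIC); cv2.imwrite('pics/c6.png',im)
E
python3 place.py
```

```text
0.008 x 1.0 y 0.2 z 1.0
0.011 x 1.4 y -1.4 z 1.3
0.012 x 1.3 y -1.1 z 2.0
0.013 x 1.7 y -1.1 z 2.3
0.014 x 2.5 y -1.0 z 1.2
0.015 x 3.3 y -1.7 z 2.2
0.005 x 2.8 y -2.0 z -0.1
0.008 x 3.9 y -2.7 z 1.5
0.009 x 4.4 y -2.9 z 2.7
0.01 x 4.1 y -2.4 z 3.6
0.011 x 3.5 y -1.7 z 8.6
placed 28.04 [ 0.5221 -0.0473  0.1832] F [-0.7 -1.5  5. ] gap 0.0374 gf 61.2
```

Run:
```python
from h import *
p=np.load('p.npy')
claw.command_gripper(.07); st('open'); manip.dwell(.2)
manip.move_linear(p+zc*.10,qpl,max_speed=.12)
manip.move_linear(p+zc*.10+np.array([-.08,-.12,.10]),qpl,max_speed=.25); st('clear')
a=snap('scene','s7');t=snap('top','t7')
z=lambda i,k:cv2.resize(i,None,fx=k,fy=k,interpolation=cv2.INTER_CUBIC)
im=np.zeros((455,800,3),np.uint8); im[:455,:455]=z(a['image'][130:260,270:400],3.5); im[:330,465:795]=z(t['image'][138:248,235:345],3)
cv2.imwrite('pics/c7.png',im)
k=lambda uv:(uv-[270,130])*3.5
print('pred cap top',k(proj(a,foot+zc*.14)[0]),'foot front',k(proj(a,foot+xc*.023)[0]),'peg .42',k(proj(a,S2W(-.0904,.125,.12))[0]))
```

```text
open 28.51 [ 0.5212 -0.0467  0.1818] F [0.4 0.8 0.8] gap 0.0703 gf 0.0
clear 30.54 [ 0.3935 -0.1797  0.368 ] F [-0.   0.5 -0.7] gap 0.0699 gf 0.0
pred cap top [133.38182092 100.61887458] foot front [209.31253796 265.19766992] peg .42 [282.11742937 116.05451337]
```

View pics/c7.png

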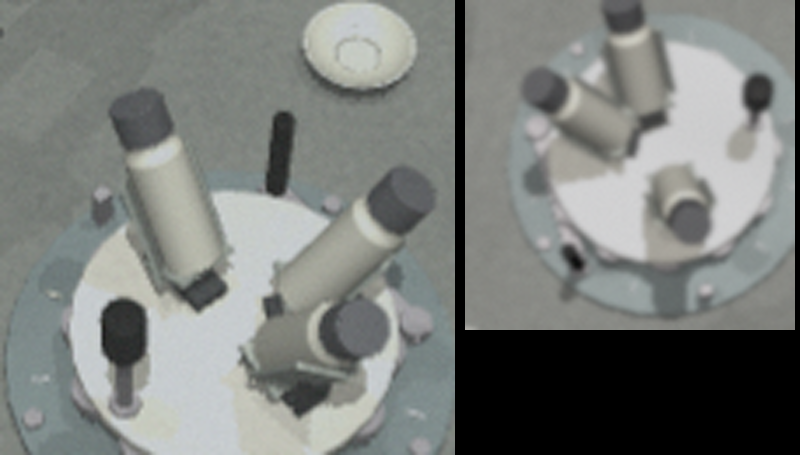

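The bottle sits in the cradle cap up. Its cap is at crop (137,100) against a predicted (133,101), about 1 px off at native resolution. The peg is home at (282,116), and the arm is clear.

```bash
python3 -c "
from h import *
print(workorder.sign_off())"
```

```text
the job is handed in; nothing more can be done
None
```

The job is handed in, after about 31 s of the 67 s allowed: the empty cradle rests in its click in line with the index post, the lock lever is fully home, and the white sample bottle lies in that cradle, cap up, foot on the foot plate.

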